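# Clear and lock the spice drawer latch

### The job

One of the four hexagonal glass jars has been left out of line on the black shelf, in the way of the drawer's latch lever. Without lifting or tipping it, push that jar with the fingertips back into its gap in the row until it stands against the low back rail; then push the drawer fully shut, and last flip the latch lever past its centre so that it snaps over to its other side. Leave the other things where they stand.

Things in the scene. Friction and masses are not known exactly. Their poses are not given: they have to be found in the camera images.
- shelf: Fixed black MDF shelf unit, 180 (x) x 500 (y) x 75 (z) mm, jars on top (z = 75 mm). Origin under its centre; x points from its drawer front (face at x = -90 mm, robot side) to its back, y left as seen from the front. A back rail 20 mm tall runs along the rear edge, front face at x = +78 mm. The jar row stands before it at x = +44, y = -135, -45, +45 (empty), +135 mm.
- jar_place (a point): Where the underside centre of the stray jar belongs: on the shelf top in the empty place of the row, touching the back rail (shelf x = +48, y = +45 mm). About 20 mm is free to the neighbouring jar on either side.
- jar_stray: The jar out of line: loose hexagonal glass jar with cork-coloured stopper, about 0.3 kg, 60 mm across flats (flats face about +-x of the shelf), 69 across corners, glass 66 mm tall, 85 with the 48 mm wide stopper. Origin: centre of its underside. Starts 70 to 84 mm in front of its place, in the lever's swing. Pushed higher than about 30 mm above its foot it may tip.
- drawer (a joint): Drawer opening in m: 0 fully shut (front flush with the shelf's front face), starts 0.03 to 0.055 open towards the shelf's -x, limit 0.065. It slides with about 2 N of friction and stays where left. Its front is 254 mm wide, from 13 to 60 mm above the worktop.
- drawer_handle (a point): Middle of the drawer's bar handle, a 10 mm thick steel bar 100 mm long along the shelf's y, 28 mm in front of the drawer front and 41 mm above the worktop; moves with the drawer. With the drawer shut it lies at shelf x = -118 mm, y = -30 mm.
- lever (a joint): Latch lever angle, rad, about the shelf's x axis: 0 leans to the shelf's +y (unlocked, at the start), 0.75 upright (centre), 1.5 leans to -y (locked: a tongue hangs down before the drawer front). Over-centre spring: before the centre it pushes back, about 2 N at the tip (more nearer the pivot); past it, it snaps on to 1.5 by itself unless something is in its way.
- lever_tip (a point): Centre of the lever's end, a black cross cylinder 16 mm in diameter and 16 mm long along the shelf's x, on a flat steel arm 12 mm (x) by 8 mm; 55 mm from the pivot. At the start about 129 mm above the worktop.
- lever_pivot (a point): Fixed pivot of the lever, on the shelf top near its front edge, 89 mm above the worktop, at shelf x = -55 mm, y = +90 mm; its steel bracket is 30 (x) x 26 (y) mm and 22 mm tall above the shelf top.
- jar_left: Jar like jar_stray that stands in line, at the left end of the row (shelf y +0.135). Origin at the centre of its underside. Leave alone.
- jar_right: Jar like jar_stray that stands in line, right of the gap (shelf y -0.045). Origin at the centre of its underside. Leave alone.
- jar_far_right: Jar like jar_stray that stands in line, at the right end of the row (shelf y -0.135). Origin at the centre of its underside. Leave alone.
- mill: Loose chrome pepper mill, 54 mm in diameter, 135 mm tall, at the front right of the shelf top. Origin at the centre of its underside. Leave alone.
- clipbox: Loose yellow plastic clip-lid container, 81 x 119 x 65 mm, on the worktop in front of the shelf's left part. Origin at the centre of its underside. Leave alone.
- mug: Loose white mug, 76 mm in diameter, 85 mm tall, on the worktop in front of the shelf's right part. Origin at the centre of its underside. Leave alone.

How it is judged:
On the way, in this order (a step that is already met when the one before it is completed fails the run):
1. the stray jar stands in its gap, against the back rail (x of jar_stray in the frame of shelf above 0.034 m and y of jar_stray in the frame of shelf between 0.023 and 0.067 m), for 0.2 s.
2. the drawer is fully shut (value of joint drawer below 0.004 m), for 0.2 s.
3. the lever has snapped over to its locked side (value of joint lever above 1.35 rad), for 0.2 s.
At the end, for the whole second after the job is handed in: The stray jar stands upright and at rest in its gap (centre within 22 mm of the place's middle along the row, and no more than about 14 mm short of the rail), the drawer is shut to within 4 mm and the lever rests on its other side (above 1.35 rad) (all of step 1 and angle between jar_stray's own z axis and vertical below 0.1 rad and linear speed of jar_stray below 0.02 m/s and value of joint drawer below 0.004 m and value of joint lever above 1.35 rad); the robot touches nothing.
It fails at once if the stray jar is lifted off the shelf, or falls off it (z of jar_stray in the frame of shelf above 0.084 m or z of jar_stray in the frame of shelf below 0.055 m).
It fails at once if the stray jar is tipped (angle between jar_stray's own z axis and vertical above 0.3 rad).
It fails at once if the lever is flipped while the jar is out of line or the drawer is open (value of joint lever above 0.9 rad and (value of joint drawer above 0.008 m or x of jar_stray in the frame of shelf below 0.03 m)).
It fails at once if another thing is pushed away or lifted (more than 20 mm) (distance of any of jar_left, jar_right, jar_far_right, mill, clipbox, mug from where it was at the start of the episode above 0.02 m).
It fails at once if another upright thing is tipped (angle between any of jar_left, jar_right, jar_far_right, mill, clipbox, mug's own z axis and vertical above 0.3 rad).
It also fails if it takes over 54 s, if anything falls off the work surface, if the arm or the gripper's body presses on something with over 40 N, if the wrist force passes 120 N, or if a joint passes its speed limit or range.

### The arm

A 7-joint arm with a two-finger parallel gripper is mounted at the origin on the work surface. World frame = base frame: x ahead of the robot, y to its left, z up, the work surface at z = 0. Lengths are in m, angles in rad, forces in N, time in s.
With the tool pointing down it reaches from about 0.4 to 0.875 m from the base axis. Payload 19.3 kg.
Tool frame: the origin (TCP) lies at the very end of the fingers, on their centre line; the grasp point (between the pads) lies 19 mm behind it; z points along the fingers, y is the direction in which the jaws open and shut (so a half turn about z gives the same grasp; the last joint's range is limited). The gripper opens to 85 mm and grips with 20 to 120 N. Pads are 22 mm wide; open, the fingers measure 114 mm over their backs; the gripper's body (76 mm by 85 mm) begins 54 mm behind the grasp point. The pads swing forward as they close: fully open they stand 13 mm farther back than shut.
Start: joints at [1.217, 0.521, -0.036, 1.599, 0.021, 1.021, -0.113], TCP at [0.175, -0.6, 0.231] pointing down, gripper open.
Joint ranges: [-2.91, 2.91], [-0.3, 2.13], [-1.5, 1.42], [0.17, 2.43], [-1.26, 4.41], [0.16, 1.93], [-2.52, 2.52]. Speed limits (rad/s): [1.89, 1.89, 2.39, 2.39, 3.01, 3.01, 3.01].

### API

Orientations are given as [roll, pitch, yaw] about the fixed x, y, z axes, in that order (R = Rz(yaw) Ry(pitch) Rx(roll)).
In Python, from workcell import telemetry, imaging, ticket gives the robot as it stands.
- The arm moves only by the tool carry_out, never from a script. Its argument "series" is a list of rows, each a list of 7 numbers: the shift along the tool's x, y, z in m, then the turn, a rotation vector about the tool's x, y, z in rad, then the closure in counts, from 0 (fully open) to 255 (shut). In form: [[tx, ty, tz, ax, ay, az, jaw], ...]. A call has 1 to 10 rows; each row is the pose to reach, as a shift and turn from the pose commanded when the call began, along the tool's axes at that moment; what a row does not reach only later rows make up. A row lasts 1/8 s, in which the tool goes at most 62.5 mm and 10.7 degrees, less where a joint would pass 70% of its speed; a pose out of reach is approached as far as the arm can. A call with a gripper value outside its range is refused whole. The fingers move at their own pace and stop on an object; "force" is the grip in N (left out, the last holds). Time passes only in rows, so rows that repeat a pose let the fingers close. It gives the time, the measured TCP pose, the force and the opening at its end, in the units of the state.
- telemetry.observe(): the state, without advancing time (a new reading comes with each control period).
- imaging.grab_frame(name): name is "scene" or "top"; returns (picture, depth): 420x560x3 uint8, blue, green, red; 420x560 float32, m along the optical axis (not along the pixel's ray), 0 where there is no reading.
- imaging.camera_info(name): a dict with "mtx" (3x3 intrinsics, pixels), "extrinsics" (4x4, takes a point from camera to world coordinates). Camera axes: x right, y down, z forward; pixel columns grow to the right and rows downward; lengths in m; the calibration is good to about 2 mm. A picture is of the moment at which its call begins. camera_info takes no time and is no camera call.
- ticket.job_done(): hands the job in, once; it reports no verdict.
The state is a dict: "clock": time; "qpos": joint angles; "qd": joint speeds; "joint_efforts": joint torques, N m; "position": TCP position; "tool_rot": TCP orientation; "force": force on the tool from outside, world axes, zero at the start; "moment": the same for the moment, N m; "grip_width": finger opening in m.
Only numpy, scipy, OpenCV 4.12 (cv2) and the standard library are available. Lean on these libraries where they do the work, as an engineer would, in place of code of your own. Each camera call takes 0.05 s, during which the arm holds its last target.

## Working session

There is one attempt and no reset: what is moved stays moved. The work goes in short steps, Python scripts to look and compute and a tool call to move; the robot and the scene stay as the last step left them, time stands still between calls to the robot, and variables do not carry over. Pictures are saved under pics/ and viewed, and the job is handed in when it is done.

Besides the shell and the picture viewer there is one more tool, called after ">>>" as a command line: name --pt "numbers of a row" for each row, then --argument value for the rest. carry_out: Moves the arm, as the interface text tells. Its arguments: {"type":"object","properties":{"series":{"type":"array"},"force":{"type":"number"}},"required":["series"]}

```bash
mkdir -p pics; ls; python3 - <<'E'
from workcell import telemetry, imaging
import cv2, numpy as np
for n in("scene","top"):
    p,d=imaging.grab_frame(n); cv2.imwrite(f"pics/{n}0.png",p); np.save(f"{n}0_d.npy",d); np.save(f"{n}0_p.npy",p)
    i=imaging.camera_info(n); print(n,np.round(i["mtx"],1).tolist(),np.round(i["extrinsics"],3).tolist())
print(telemetry.observe())
E
```

```text
pics
scene [[420.9, 0.0, 282.9], [0.0, 420.9, 206.5], [0.0, 0.0, 1.0]] [[-0.236, 0.473, -0.849, 1.249], [0.972, 0.135, -0.195, 0.13], [0.023, -0.871, -0.491, 0.53], [0.0, 0.0, 0.0, 1.0]]
top [[414.9, 0.0, 276.3], [0.0, 414.9, 201.5], [0.0, 0.0, 1.0]] [[-0.007, -0.996, 0.09, 0.493], [-1.0, 0.009, 0.022, -0.037], [-0.023, -0.089, -0.996, 0.968], [0.0, 0.0, 0.0, 1.0]]
{'clock': 0.1, 'qpos': array([ 1.21680943,  0.52194543, -0.03633143,  1.59989797,  0.02121599,
        1.02110195, -0.11277916]), 'qd': array([ 0.0004547 , -0.00092394,  0.00087692, -0.00130789, -0.00095616,
        0.00011269,  0.00103648]), 'joint_efforts': array([ 5.12458166e-03, -9.28478551e+01,  1.98447816e+00, -3.70523000e+01,
        1.81335822e-02,  5.40688459e-03, -5.29047372e-05]), 'position': array([ 0.17488639, -0.59974688,  0.23080783]), 'tool_rot': array([-3.14062854e+00,  7.77694437e-05,  2.83807666e-01]), 'force': array([ 0.30088621, -0.11354165, -0.76479211]), 'moment': array([ 0.01388582,  0.03716404, -0.03384477]), 'grip_width': 0.08546603328644285}
```

View pics/scene0.png

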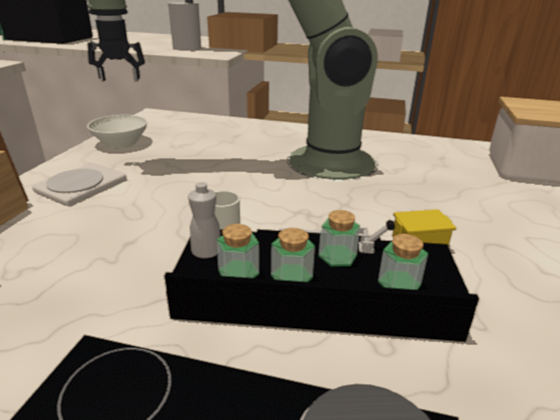

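View pics/top0.png

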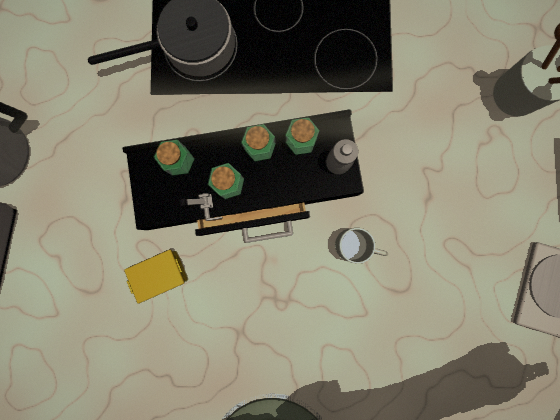

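The scene view looks from behind the shelf. In the top view the stray jar's stopper is at about (225,179), the lever at (200,202), the handle at (268,232), and row stoppers at (168,153), (257,136) and (302,130).

```bash
cat > h.py <<'E'
import cv2, numpy as np
from workcell import imaging
def cloud(n,d):
    i=imaging.camera_info(n); K=i["mtx"];T=i["extrinsics"]
    v,u=np.mgrid[:d.shape[0],:d.shape[1]]
    r=np.stack([(u-K[0,2])/K[0,0],(v-K[1,2])/K[1,1],np.ones_like(u)],-1)
    return (r*d[...,None])@T[:3,:3].T+T[:3,3]
def ray(n,uv,z):
    i=imaging.camera_info(n); K=i["mtx"];T=i["extrinsics"]
    r=T[:3,:3]@np.linalg.inv(K)@np.array([uv[0],uv[1],1.]); return T[:3,3]+r*(z-T[2,3])/r[2]
def corks(n,p):
    h=cv2.cvtColor(p,cv2.COLOR_BGR2HSV)
    m=cv2.inRange(h,(4,90,60),(16,220,255))
    m=cv2.morphologyEx(m,cv2.MORPH_OPEN,np.ones((3,3)))
    return m
E
python3 - <<'E'
from h import *
p=np.load("top0_p.npy");d=np.load("top0_d.npy");X=cloud("top",d)
m=corks("top",p)
n,l,s,c=cv2.connectedComponentsWithStats(m)
for k in range(1,n):
    if s[k,4]>100:
        # use the top disc: points by depth
        q=X[(l==k)]; t=q[q[:,2]>q[:,2].max()-.01]
        print(s[k],c[k].round(1),"ray",ray("top",c[k],.16).round(4),"zq",np.percentile(q[:,2],[5,50,95]).round(3))
# depth based: points at height
for zlo,zhi,name in((.152,.17,"160"),(.066,.084,"75"),(.12,.15,"130"),(.195,.22,"210")):
    mk=((X[...,2]>zlo)&(X[...,2]<zhi)&(d>0)).astype(np.uint8)
    n,l,s,c=cv2.connectedComponentsWithStats(mk)
    print(name)
    for k in range(1,n):
        if s[k,4]>25: print(s[k],X[l==k].mean(0).round(4))
    if name=="75":
        k=1+np.argmax(s[1:,4]); r=cv2.minAreaRect(X[l==k][:,:2].astype(np.float32)); print(r, cv2.boxPoints(r))
big=cv2.resize(p[90:260,110:390],None,fx=2.8,fy=2.8,interpolation=cv2.INTER_CUBIC); cv2.imwrite("pics/top0z.png",big)
s=np.load("scene0_p.npy"); cv2.imwrite("pics/scene0z.png",cv2.resize(s[170:340,160:480],None,fx=2.5,fy=2.5,interpolation=cv2.INTER_CUBIC))
E
```

```text
[292 120  22  22 377] [302.1 130.4] ray [ 0.7064 -0.0709  0.16  ] zq [0.158 0.16  0.162]
[246 127  22  22 382] [256.8 137.4] ray [0.6934 0.0193 0.16  ] zq [0.158 0.16  0.163]
[157 142  23  23 393] [167.8 153.2] ray [0.6639 0.1965 0.16  ] zq [0.158 0.16  0.162]
[212 167  22  22 390] [222.5 177.8] ray [0.6133 0.0872 0.16  ] zq [0.158 0.16  0.163]
160
[545  54   9   9  45] [ 0.845  -0.5617  0.1605]
[291 119  24  24 430] [ 0.7068 -0.0716  0.1602]
[246 126  23  24 430] [0.6939 0.0185 0.1603]
[157 142  23  23 429] [0.6643 0.1961 0.1601]
[212 166  23  24 430] [0.6134 0.0863 0.1601]
75
[  88    2  144   65 1084] [0.916  0.2331 0.0759]
[505  62  38  47 248] [ 0.8055 -0.5424  0.075 ]
[ 11 111  17  15 102] [0.7635 0.5583 0.0722]
[  126   116   238   114 13268] [0.6277 0.0603 0.0753]
[  0 121  12  51 295] [0.7005 0.5849 0.0743]
[339 230  11  26  43] [ 0.4872 -0.1551  0.078 ]
[355 230  32  34 143] [ 0.469  -0.22    0.0757]
[155 255  14  12  45] [0.4501 0.234  0.067 ]
((0.6374397873878479, 0.05430509150028229), (0.16956423223018646, 0.5009074211120605), 8.811729431152344) [[ 0.5152918   0.28881508]
 [ 0.5920249  -0.20618014]
 [ 0.75958776 -0.1802049 ]
 [ 0.68285465  0.3147903 ]]
130
[ 518   45   42   57 1795] [ 0.8256 -0.5624  0.1307]
[  0 102  12  12  96] [0.7687 0.5487 0.1346]
[286 117  34  34 378] [ 0.698  -0.0699  0.1394]
[242 124  33  34 373] [0.6855 0.0161 0.1392]
[154 140  36  32 399] [0.6579 0.1871 0.1389]
[328 148  26  23 192] [ 0.6448 -0.1421  0.1353]
[208 163  34  34 374] [0.6084 0.0814 0.1398]
[179 198  14   9  91] [0.5689 0.1688 0.1319]
210
[554  40   6   9  37] [ 0.8547 -0.5515  0.2026]
[337 142  19  19 202] [ 0.6566 -0.1502  0.2029]
```

View pics/top0z.png

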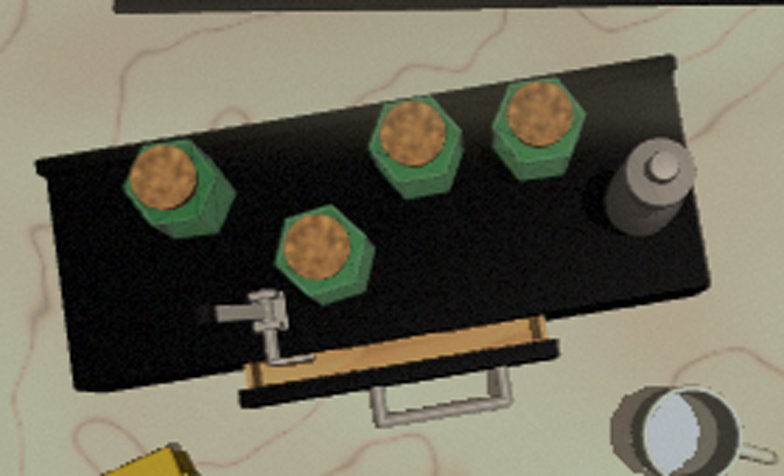

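View pics/scene0z.png

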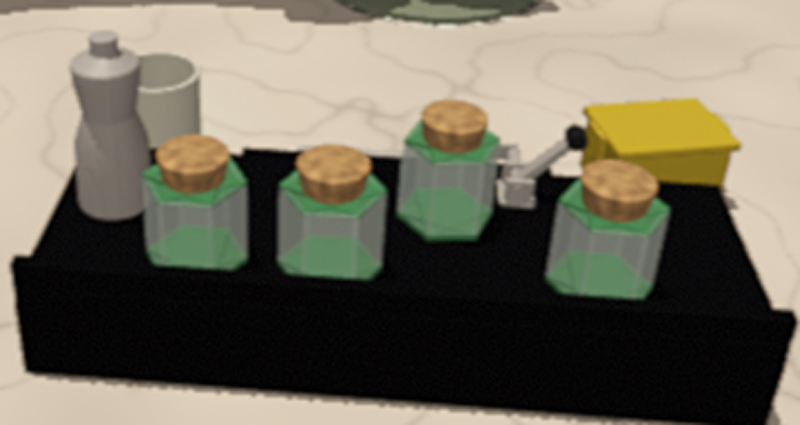

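```bash
cat >> h.py <<'E'
from scipy.spatial.transform import Rotation as Ro
YAW=.156; O=np.array([.6425,.0555,0])
EX=np.array([np.cos(YAW),np.sin(YAW),0]);EY=np.array([-np.sin(YAW),np.cos(YAW),0]);Z=np.array([0,0,1.])
def sh(p): q=np.asarray(p)-O; return np.array([q@EX,q@EY,q[2]])
def wo(x,y,z): return O+x*EX+y*EY+z*Z
def RT(t): return np.stack([np.cos(t)*EX+np.sin(t)*Z,-EY,np.sin(t)*EX-np.cos(t)*Z],1)
def cur():
    from workcell import telemetry
    s=telemetry.observe(); return s["position"],Ro.from_euler("xyz",s["tool_rot"]).as_matrix(),s
def rel(x,y,z,t=0):
    p,R,s=cur(); return np.r_[R.T@(wo(x,y,z)-p),Ro.from_matrix(R.T@RT(t)).as_rotvec()].round(4)
E
python3 - <<'E'
from h import *
p=np.load("top0_p.npy");d=np.load("top0_d.npy");X=cloud("top",d)
f=lambda u,v:(110+u/2.8,90+v/2.8)
print("handle",[sh(ray("top",f(*q),.044)).round(4) for q in((378,420),(445,417),(510,400))])
print("drawer front edge",sh(ray("top",f(400,380),.06)).round(4), sh(ray("top",f(400,358),.06)).round(4))
print("drawer ends",sh(ray("top",f(240,395),.06)).round(4), sh(ray("top",f(558,347),.06)).round(4))
print("tongue",[sh(ray("top",f(*q),.092)).round(4) for q in((272,360),(313,357))], X[217,219:223,2], X[216,205:209,2])
print("tip",sh(ray("top",f(205,312),.133)).round(4),"pivot",sh(ray("top",f(268,310),.097)).round(4))
print("stray",sh([.6134,.0863,.16]))
for a in [(.7068,-.0716,.16),(.6939,.0185,.16),(.6643,.1961,.16)]: print(sh(a).round(4))
print("approach",rel(-.095,.033,.20,.26))
E
```

```text
handle [array([-0.1503,  0.0223,  0.044 ]), array([-0.1566, -0.0306,  0.044 ]), array([-0.1518, -0.0836,  0.044 ])]
drawer front edge [-0.1226 -0.0011  0.06  ] [-0.1056 -0.0038  0.06  ]
drawer ends [-0.1137  0.1247  0.06  ] [-0.1173 -0.1272  0.06  ]
tongue [array([-0.0932,  0.09  ,  0.092 ]), array([-0.096 ,  0.0589,  0.092 ])] [0.09666213 0.09429931 0.09295392 0.09025065] [0.09029599 0.09542608 0.09376698 0.0933598 ]
tip [-0.054   0.1256  0.133 ] pivot [-0.0557  0.0865  0.097 ]
stray [-0.02396129  0.03494719  0.16      ]
[ 0.0438 -0.1355  0.16  ]
[ 0.045  -0.0445  0.16  ]
[0.0434 0.1355 0.16  ]
approach [ 0.5424 -0.5429  0.0313 -0.0176  0.2598  0.127 ]
```

>>> carry_out --pt "0.542 -0.543 0.031 -0.018 0.26 0.127 255" --pt "0.542 -0.543 0.031 -0.018 0.26 0.127 255" --pt "0.542 -0.543 0.031 -0.018 0.26 0.127 255" --pt "0.542 -0.543 0.031 -0.018 0.26 0.127 255" --pt "0.542 -0.543 0.031 -0.018 0.26 0.127 255" --pt "0.542 -0.543 0.031 -0.018 0.26 0.127 255" --pt "0.542 -0.543 0.031 -0.018 0.26 0.127 255" --pt "0.542 -0.543 0.031 -0.018 0.26 0.127 255" --pt "0.542 -0.543 0.031 -0.018 0.26 0.127 255" --pt "0.542 -0.543 0.031 -0.018 0.26 0.127 255" --force 60

```text
clock: 1.35
position: [0.4754, -0.0504, 0.2061]
tool_rot: [3.14, -0.261, 0.156]
force: [1.4, -1.4, 0.6]
grip_width: 0.0005
```

```bash
python3 -c "
from h import *
p,R,s=cur();print(sh(p),s['clock'],s['grip_width'],rel(-.095,.032,.20,.26))"
```

```text
[-0.18150464 -0.07863411  0.20609992] 1.35 0.00047978078750396283 [ 0.082  -0.1107  0.028   0.0016 -0.0009 -0.0002]
```

>>> carry_out --pt "0 0 0 0 0 0 255" --pt "0 0 0 0 0 0 255" --pt "0 0 0 0 0 0 255"

```text
clock: 1.72
position: [0.4743, -0.0535, 0.206]
tool_rot: [3.14, -0.26, 0.154]
force: [-1.0, 0.5, 0.2]
grip_width: -0.0
```

```bash
python3 -c "
from h import *
p,R,s=cur();print(sh(p),s['clock'],s['grip_width'],rel(-.088,.032,.15,.26),rel(-.088,.032,.088,.26))"
```

```text
[-0.18309773 -0.08158876  0.20602984] 1.725 -9.503002977298721e-06 [ 7.730e-02 -1.139e-01  7.840e-02  2.100e-03 -1.000e-04 -1.900e-03] [ 6.130e-02 -1.140e-01  1.383e-01  2.100e-03 -1.000e-04 -1.900e-03]
```

>>> carry_out --pt "0.077 -0.114 0.078 0.002 0 -0.002 255" --pt "0.077 -0.114 0.078 0.002 0 -0.002 255" --pt "0.077 -0.114 0.078 0.002 0 -0.002 255" --pt "0.077 -0.114 0.078 0.002 0 -0.002 255" --pt "0.069 -0.114 0.108 0.002 0 -0.002 255" --pt "0.061 -0.114 0.138 0.002 0 -0.002 255" --pt "0.061 -0.114 0.138 0.002 0 -0.002 255" --pt "0.061 -0.114 0.138 0.002 0 -0.002 255"

```text
clock: 2.72
position: [0.5508, 0.0739, 0.0895]
tool_rot: [3.142, -0.261, 0.157]
force: [0.3, -0.2, 1.1]
grip_width: 0.0003
```

```bash
python3 -c "
from h import *
p,R,s=cur();print(sh(p),s['clock'],s['force'],rel(-.063,.032,.088,.26),rel(.007,.042,.088,.26))
q,d=imaging.grab_frame('top');cv2.imwrite('pics/t1.png',cv2.resize(q[90:260,110:390],None,fx=2.8,fy=2.8))
q,d=imaging.grab_frame('scene');cv2.imwrite('pics/s1.png',cv2.resize(q[130:330,160:480],None,fx=2.5,fy=2.5))
"
```

```text
[-0.08767936  0.03246133  0.08949276] 2.725 [ 0.32459841 -0.2212987   1.09753388] [ 0.0235  0.0005  0.0078 -0.0001 -0.0014  0.0007] [ 0.0911 -0.0095  0.0259 -0.0001 -0.0014  0.0007]
```

View pics/s1.png

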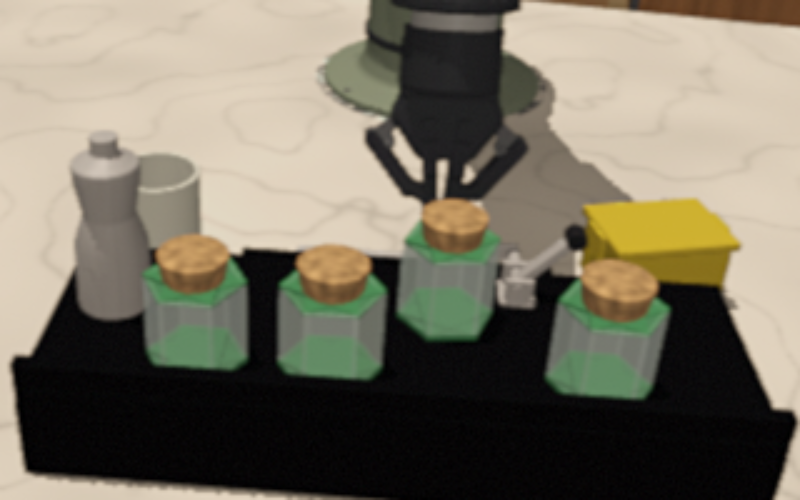

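View pics/t1.png

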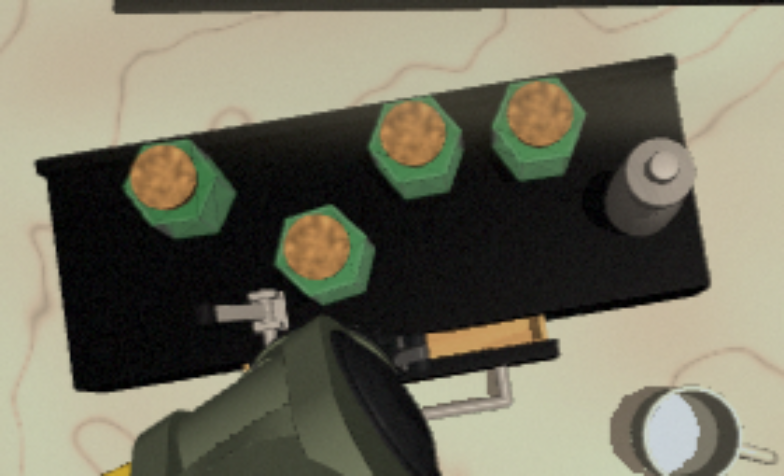

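Jar and surroundings are undisturbed, and the fingertips are behind the jar. I'm starting the push, angled slightly towards +y.

>>> carry_out --pt "0.011 0 0.004 0 0 0 255" --pt "0.022 0 0.007 0 0 0 255" --pt "0.03 -0.001 0.009 0 0 0 255" --pt "0.038 -0.002 0.011 0 0 0 255" --pt "0.045 -0.003 0.013 0 0 0 255" --pt "0.053 -0.0045 0.015 0 0 0 255" --pt "0.06 -0.006 0.017 0 0 0 255" --pt "0.06 -0.006 0.017 0 0 0 255"

```text
clock: 3.82
position: [0.6117, 0.0911, 0.0873]
tool_rot: [-3.141, -0.261, 0.158]
force: [-0.1, -1.7, 0.8]
grip_width: -0.0002
```

```bash
cat > look.py <<'E'
import sys
from h import *
t=sys.argv[1]
p,R,s=cur();print(sh(p).round(4),s['clock'],s['force'].round(2),s['grip_width'])
q,d=imaging.grab_frame('top');cv2.imwrite(f'pics/t{t}.png',cv2.resize(q[90:260,110:390],None,fx=2.8,fy=2.8))
for n,(qq,dd) in (("top",(q,d)),("scene",imaging.grab_frame('scene'))):
    X=cloud(n,dd)
    m=((X[...,2]>.154)&(X[...,2]<.168)&(dd>0)&(corks(n,qq)>0)).astype(np.uint8)
    k,l,st,c=cv2.connectedComponentsWithStats(m)
    for i in range(1,k):
        if st[i,4]>60:
            print(n,st[i,4],sh(X[l==i].mean(0)).round(4), sh(np.r_[cv2.minEnclosingCircle(X[l==i][:,:2].astype(np.float32))[0],.16]).round(4))
cv2.imwrite(f'pics/s{t}.png',cv2.resize(qq[130:330,160:480],None,fx=2.5,fy=2.5))
E
python3 look.py 2
```

```text
[-0.0249  0.0399  0.0873] 3.825 [-0.15 -1.72  0.79] -0.00022981404848322598
top 374 [ 0.0435 -0.1345  0.1603] [ 0.0437 -0.1349  0.16  ]
top 381 [ 0.0446 -0.0437  0.1601] [ 0.0448 -0.0445  0.16  ]
top 396 [0.043  0.1359 0.16  ] [0.0436 0.1359 0.16  ]
top 255 [0.0203 0.0334 0.1604] [0.0172 0.036  0.16  ]
scene 461 [-1.2692  0.7196  0.161 ] [-1.2692  0.7112  0.16  ]
scene 67 [0.0369 0.0363 0.1574] [0.0313 0.0372 0.16  ]
scene 82 [ 0.0642 -0.1287  0.1576] [ 0.0575 -0.1302  0.16  ]
scene 68 [ 0.0666 -0.0422  0.1574] [ 0.0599 -0.0423  0.16  ]
scene 87 [0.0641 0.1316 0.1573] [0.0577 0.1344 0.16  ]
```

View pics/s2.png

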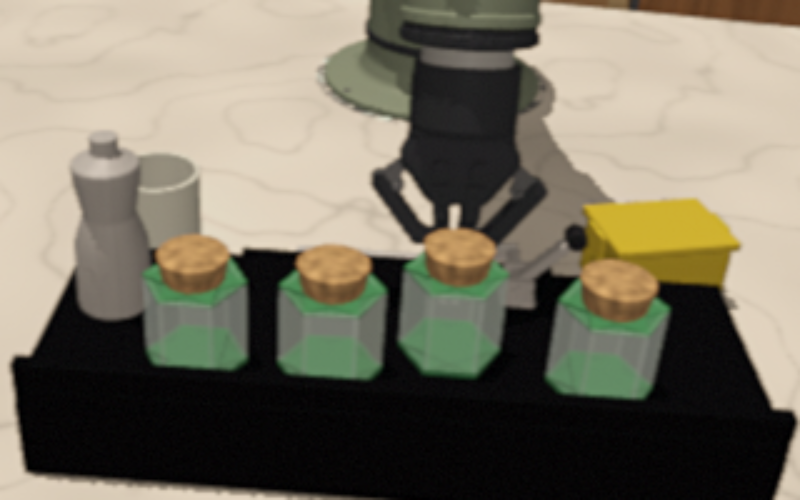

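View pics/t2.png

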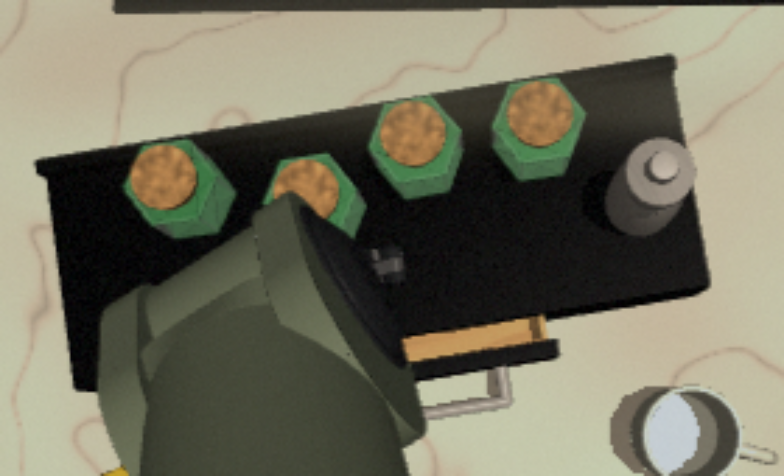

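Jar is upright at about x 0.016, y 0.037. Pushing the remaining 32 mm.

>>> carry_out --pt "0.006 -0.001 0.0015 0 0 0 255" --pt "0.012 -0.0025 0.003 0 0 0 255" --pt "0.018 -0.004 0.005 0 0 0 255" --pt "0.024 -0.005 0.006 0 0 0 255" --pt "0.028 -0.006 0.007 0 0 0 255" --pt "0.03 -0.006 0.008 0 0 0 255" --pt "0.03 -0.006 0.008 0 0 0 255"

```text
clock: 4.8
position: [0.6409, 0.1016, 0.0873]
tool_rot: [-3.141, -0.261, 0.158]
force: [-2.1, 0.3, 1.3]
grip_width: -0.0002
```

```bash
python3 look.py 3|grep -v scene
```

```text
[0.0056 0.0458 0.0873] 4.8 [-2.13  0.33  1.31] -0.00015056231079957756
top 380 [ 0.0434 -0.1348  0.1604] [ 0.0437 -0.1345  0.16  ]
top 383 [ 0.0445 -0.0437  0.1603] [ 0.045 -0.044  0.16 ]
top 169 [0.0524 0.0341 0.1601] [0.0492 0.0377 0.16  ]
top 370 [0.0442 0.1362 0.1603] [0.0439 0.1354 0.16  ]
```

View pics/s3.png

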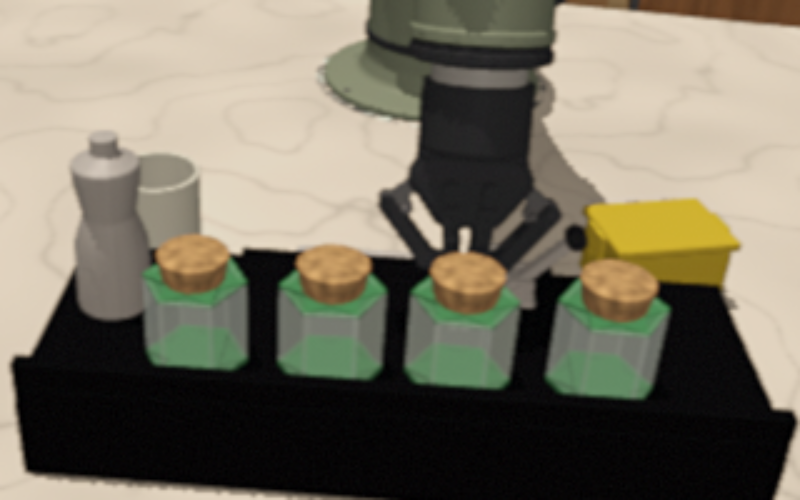

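The jar sits in the row at about x 0.047, y 0.041. I'll press it 3 mm to seat it on the rail, then back off.

>>> carry_out --pt "0.0015 0 0.0003 0 0 0 255" --pt "0.003 0 0.0006 0 0 0 255" --pt "0.003 0 0.0006 0 0 0 255"

```text
clock: 5.28
position: [0.6427, 0.1016, 0.0872]
tool_rot: [3.141, -0.258, 0.158]
force: [-12.4, -1.6, 7.3]
grip_width: -0.0004
```

>>> carry_out --pt "-0.03 0 -0.008 0 0 0 255" --pt "-0.085 0.004 -0.023 0 0 0 255" --pt "-0.085 0.004 -0.023 0 0 0 255" --pt "-0.085 0.004 -0.06 0 0 0 255" --pt "-0.085 0.004 -0.1 0 0 0 255" --pt "-0.085 0.004 -0.1 0 0 0 255" --pt "-0.085 0.004 -0.1 0 0 0 255"

```text
clock: 6.15
position: [0.5384, 0.081, 0.1623]
tool_rot: [-3.141, -0.261, 0.158]
force: [0.6, -0.2, -1.2]
grip_width: -0.0002
```

```bash
python3 look.py 4|grep -v scene;  python3 -c "
from h import *
print(rel(-.185,-.03,.13,0),rel(-.185,-.03,.03,0))"
```

```text
[-0.0989  0.0414  0.1623] 6.15 [ 0.65 -0.16 -1.21] -0.00016389615165531666
top 377 [ 0.0433 -0.1345  0.1604] [ 0.0437 -0.1346  0.16  ]
top 380 [ 0.0447 -0.0436  0.1603] [ 0.0446 -0.0437  0.16  ]
top 383 [0.0464 0.0415 0.1603] [0.0471 0.042  0.16  ]
top 392 [0.0429 0.1359 0.1602] [0.0434 0.1357 0.16  ]
[-0.091   0.0713  0.0084 -0.0004 -0.2595  0.0023] [-0.1166  0.0713  0.105  -0.0004 -0.2595  0.0023]
```

View pics/t4.png

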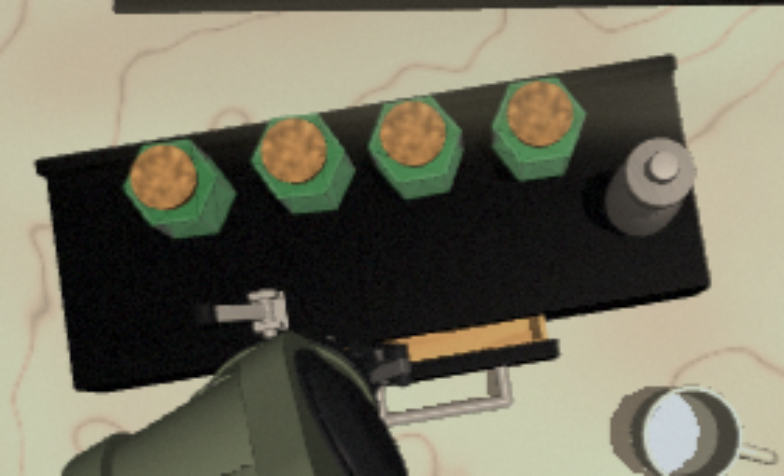

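The jar stands in line against the rail and nothing else moved. Next I go in front of the handle with the tool vertical.

>>> carry_out --pt "-0.091 0.0713 0.008 0 -0.26 0.002 255" --pt "-0.091 0.0713 0.008 0 -0.26 0.002 255" --pt "-0.091 0.0713 0.008 0 -0.26 0.002 255" --pt "-0.091 0.0713 0.008 0 -0.26 0.002 255" --pt "-0.104 0.0713 0.057 0 -0.26 0.002 255" --pt "-0.1166 0.0713 0.105 0 -0.26 0.002 255" --pt "-0.1166 0.0713 0.105 0 -0.26 0.002 255" --pt "-0.1166 0.0713 0.105 0 -0.26 0.002 255"

```text
clock: 7.25
position: [0.4654, -0.0022, 0.0321]
tool_rot: [-3.141, -0.002, 0.157]
force: [0.7, 0.4, -0.6]
grip_width: -0.0002
```

```bash
python3 look.py 5|grep -v scene;  python3 -c "
from h import *
print(rel(-.135,-.03,.03,0))"
```

```text
[-0.1839 -0.0294  0.0321] 7.25 [ 0.73  0.44 -0.63] -0.0001506411605446808
top 377 [ 0.0433 -0.135   0.1604] [ 0.0438 -0.1346  0.16  ]
top 377 [ 0.0442 -0.0437  0.1604] [ 0.0443 -0.0438  0.16  ]
top 378 [0.0464 0.0415 0.1602] [0.0468 0.0412 0.16  ]
top 388 [0.0429 0.1361 0.1603] [0.0436 0.1354 0.16  ]
[ 0.0486  0.0001  0.0028 -0.     -0.0034  0.0005]
```

View pics/t5.png

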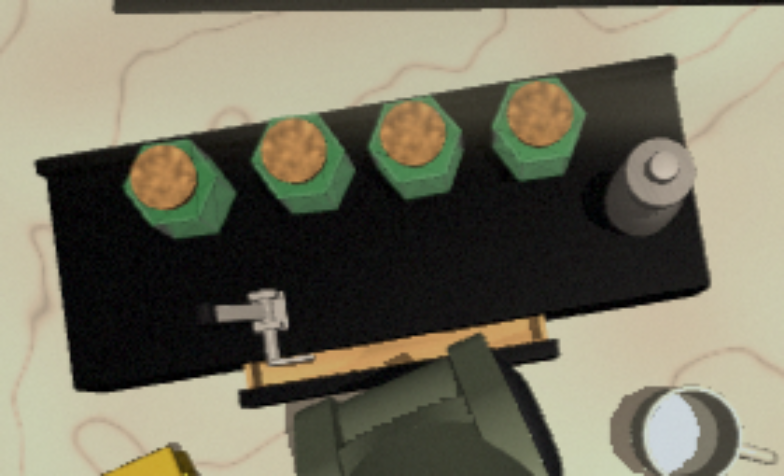

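>>> carry_out --pt "0.01 0 0.002 0 0 0 255" --pt "0.018 0 0.002 0 0 0 255" --pt "0.025 0 0.002 0 0 0 255" --pt "0.032 0 0.002 0 0 0 255" --pt "0.039 0 0.002 0 0 0 255" --pt "0.045 0 0.002 0 0 0 255" --pt "0.049 0 0.002 0 0 0 255" --pt "0.051 0 0.002 0 0 0 255" --pt "0.051 0 0.002 0 0 0 255"

```text
clock: 8.48
position: [0.5145, 0.005, 0.0287]
tool_rot: [-3.141, 0.001, 0.156]
force: [-4.6, -2.0, 0.9]
grip_width: 0.0001
```

```bash
python3 look.py 6|grep -v scene
```

```text
[-0.1343 -0.03    0.0287] 8.475 [-4.62 -1.99  0.87] 0.00011404823433160877
top 376 [ 0.0434 -0.1346  0.1602] [ 0.0434 -0.1346  0.16  ]
top 378 [ 0.0446 -0.0437  0.1603] [ 0.0451 -0.0443  0.16  ]
top 383 [0.0465 0.0412 0.1602] [0.0469 0.0414 0.16  ]
top 395 [0.043  0.1359 0.1601] [0.0433 0.1354 0.16  ]
```

View pics/t6.png

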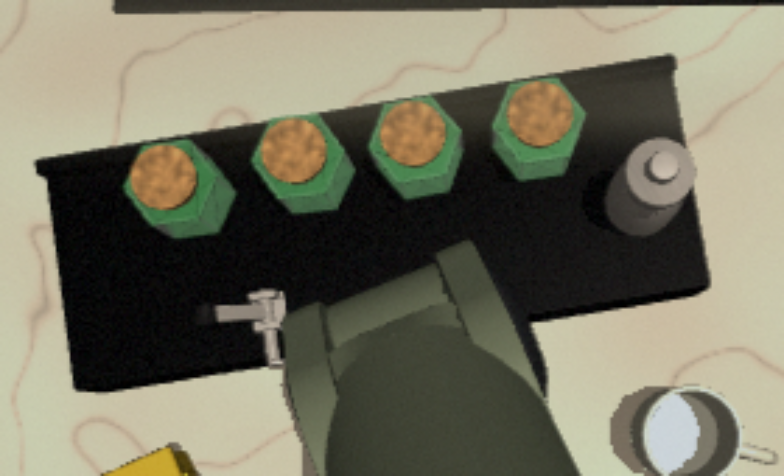

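>>> carry_out --pt "0.002 0 0 0 0 0 255" --pt "0.004 0 0 0 0 0 255" --pt "0.004 0 0 0 0 0 255" --pt "0.004 0 0 0 0 0 255"

```text
clock: 9.07
position: [0.5149, 0.005, 0.0283]
tool_rot: [3.141, 0.007, 0.156]
force: [-26.4, -2.2, 19.9]
grip_width: 0.0001
```

The drawer is at its hard stop: 26 N with only 0.4 mm more travel. Backing off and going up.

>>> carry_out --pt "-0.03 0 0 0 0 0 255" --pt "-0.045 0 -0.01 0 0 0 255" --pt "-0.045 0 -0.06 0 0 0 255" --pt "-0.045 0 -0.12 0 0 0 255" --pt "-0.045 0 -0.17 0 0 0 255" --pt "-0.045 0 -0.17 0 0 0 255" --pt "-0.045 0 -0.17 0 0 0 255"

```text
clock: 9.95
position: [0.4745, -0.0014, 0.199]
tool_rot: [-3.141, -0.001, 0.156]
force: [-0.3, 0.5, -0.9]
grip_width: -0.0002
```

```bash
python3 look.py 7|grep -v scene;  python3 -c "
from h import *
print(rel(-.055,.175,.2,0),rel(-.055,.175,.118,0))"
```

```text
[-0.1748 -0.0301  0.199 ] 9.95 [-0.28  0.45 -0.94] -0.00020877894108541105
top 378 [ 0.0433 -0.1346  0.1605] [ 0.0434 -0.134   0.16  ]
top 382 [ 0.0446 -0.0436  0.1604] [ 0.0443 -0.0442  0.16  ]
top 377 [0.0465 0.0415 0.1603] [0.0463 0.0419 0.16  ]
top 392 [0.0431 0.1359 0.1601] [0.0442 0.1351 0.16  ]
[ 0.1204 -0.2049 -0.0019 -0.0006  0.0007  0.0005] [ 0.1204 -0.2049  0.0801 -0.0006  0.0007  0.0005]
```

View pics/t7.png

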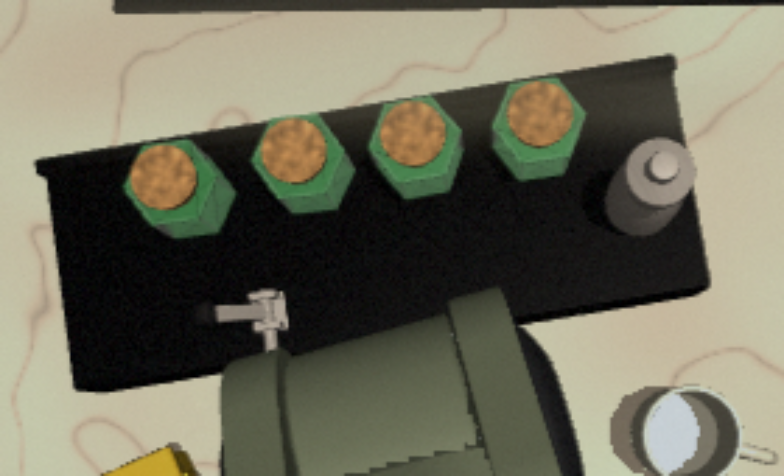

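Drawer front has vanished under the shelf edge and the lever is clear. Moving to its +y side, above and then down.

>>> carry_out --pt "0.12 -0.205 -0.002 0 0 0 255" --pt "0.12 -0.205 -0.002 0 0 0 255" --pt "0.12 -0.205 -0.002 0 0 0 255" --pt "0.12 -0.205 -0.002 0 0 0 255" --pt "0.12 -0.205 -0.002 0 0 0 255" --pt "0.12 -0.205 -0.002 0 0 0 255" --pt "0.12 -0.205 0.035 0 0 0 255" --pt "0.12 -0.205 0.073 0 0 0 255" --pt "0.12 -0.205 0.073 0 0 0 255" --pt "0.12 -0.205 0.073 0 0 0 255"

```text
clock: 11.3
position: [0.5616, 0.2195, 0.1271]
tool_rot: [-3.141, -0.001, 0.156]
force: [0.3, -0.3, -0.1]
grip_width: 0.0002
```

```bash
python3 look.py 8|grep -v scene;  python3 -c "
from h import *
print(rel(-.055,.1,.13,0))"
```

```text
[-0.0545  0.1745  0.1271] 11.3 [ 0.27 -0.25 -0.09] 0.00023315919167694884
top 378 [ 0.0432 -0.1347  0.1604] [ 0.0435 -0.1345  0.16  ]
top 374 [ 0.0441 -0.0437  0.1603] [ 0.0445 -0.0444  0.16  ]
top 381 [0.0463 0.0412 0.1603] [0.0468 0.0413 0.16  ]
top 393 [0.043  0.1359 0.1602] [0.0436 0.1359 0.16  ]
[-0.0008  0.0748 -0.0026 -0.0007 -0.0025 -0.0003]
```

View pics/s8.png

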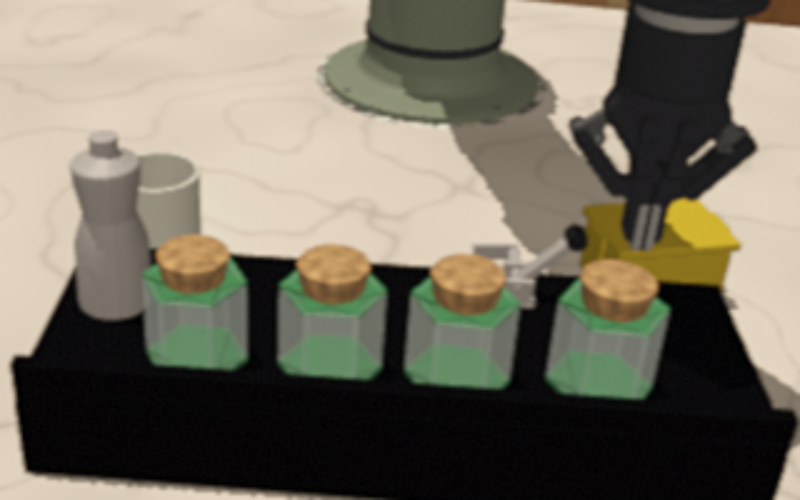

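View pics/t8.png

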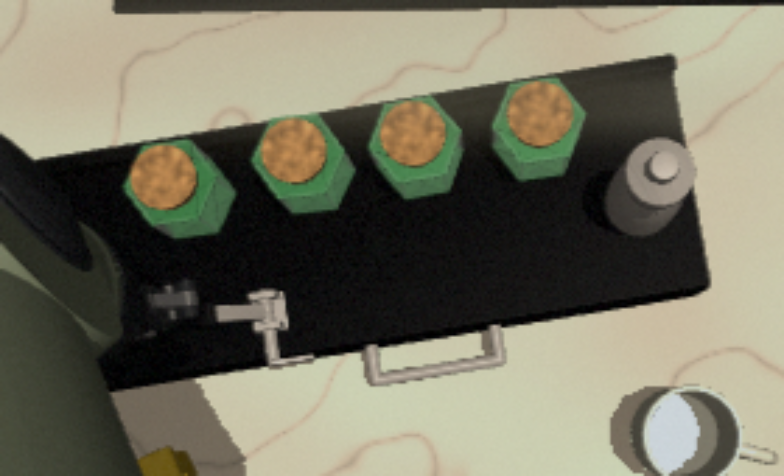

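>>> carry_out --pt "0 0.008 0.004 0 0 0 255" --pt "0 0.016 0.005 0 0 0 255" --pt "0 0.024 0.005 0 0 0 255" --pt "0 0.032 0.004 0 0 0 255" --pt "0 0.04 0.002 0 0 0 255" --pt "0 0.046 0 0 0 0 255" --pt "0 0.052 -0.003 0 0 0 255" --pt "0 0.058 -0.005 0 0 0 255" --pt "0 0.064 -0.006 0 0 0 255"

```text
clock: 12.52
position: [0.5711, 0.1558, 0.132]
tool_rot: [-3.142, -0.0, 0.156]
force: [0.5, -0.2, 0.3]
grip_width: 0.0001
```

```bash
python3 look.py 9|grep -v scene
```

```text
[-0.0549  0.1102  0.132 ] 12.525 [ 0.46 -0.23  0.32] 7.795449381799022e-05
top 374 [ 0.0431 -0.1351  0.1604] [ 0.0435 -0.1349  0.16  ]
top 381 [ 0.0446 -0.0436  0.1602] [ 0.0447 -0.0436  0.16  ]
top 380 [0.0464 0.0412 0.1602] [0.0468 0.0418 0.16  ]
```

View pics/s9.png

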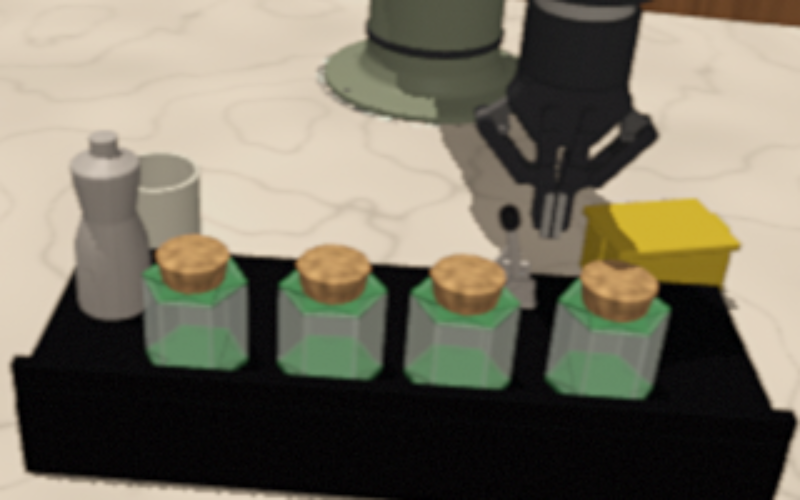

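View pics/t9.png

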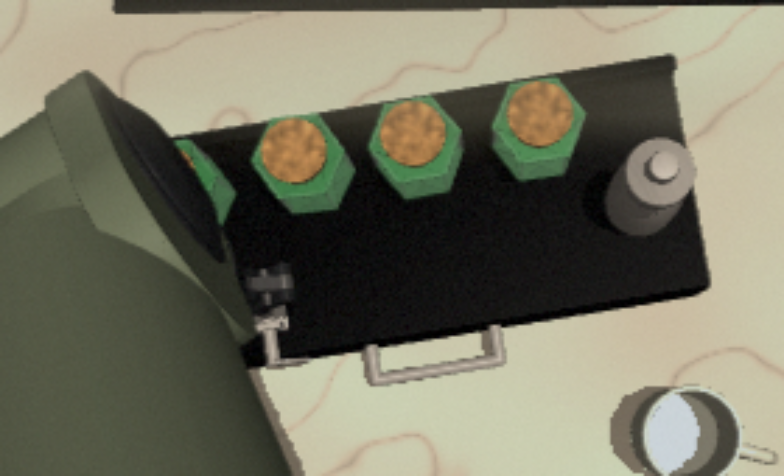

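The lever tip is at (510,217) in the scene view, already past upright and off the finger. I'll wait a moment while following it a little.

>>> carry_out --pt "0 0.004 0 0 0 0 255" --pt "0 0.008 0 0 0 0 255" --pt "0 0.008 0 0 0 0 255" --pt "0 0.008 0 0 0 0 255"

```text
clock: 13.12
position: [0.5722, 0.1489, 0.1318]
tool_rot: [-3.141, -0.0, 0.156]
force: [0.3, 0.7, 0.2]
grip_width: 0.0003
```

```bash
python3 look.py 10|grep -v scene
```

```text
[-0.0549  0.1031  0.1318] 13.125 [0.31 0.72 0.18] 0.0002811593998866796
top 375 [ 0.0432 -0.1353  0.1604] [ 0.0439 -0.1351  0.16  ]
top 383 [ 0.0446 -0.0437  0.1602] [ 0.0444 -0.0436  0.16  ]
top 384 [0.0465 0.0412 0.1603] [0.0469 0.0413 0.16  ]
```

View pics/s10.png

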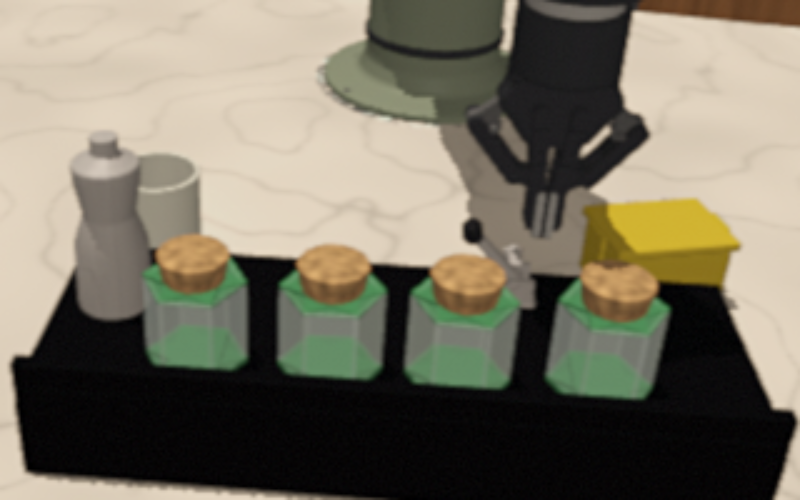

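The lever has snapped over, with its tip at (472,231) leaning to -y. Retracting up and away.

>>> carry_out --pt "0 -0.03 -0.01 0 0 0 255" --pt "0 -0.04 -0.06 0 0 0 255" --pt "0 -0.04 -0.12 0 0 0 255" --pt "-0.06 -0.04 -0.15 0 0 0 255" --pt "-0.1 -0.04 -0.15 0 0 0 255" --pt "-0.1 -0.04 -0.15 0 0 0 255" --pt "-0.1 -0.04 -0.15 0 0 0 255" --pt "-0.1 -0.04 -0.15 0 0 0 255"

```text
clock: 14.22
position: [0.4677, 0.1728, 0.2815]
tool_rot: [-3.141, 0.0, 0.156]
force: [-0.6, -0.7, -0.2]
grip_width: -0.0004
```

```bash
python3 look.py 11|grep -v scene; python3 - <<'E'
from h import *
q,d=imaging.grab_frame('top');X=cloud('top',d)
S=(X-O)@np.stack([EX,EY,Z],1)
# lever tip: points high near x=-55, around pivot
m=(d>0)&(abs(S[...,0]+.055)<.014)&(S[...,1]>.02)&(S[...,1]<.16)&(S[...,2]>.12)&(S[...,2]<.16)
print("lever pts",m.sum(),S[m].mean(0).round(4))
# handle bar
m=(d>0)&(S[...,0]>-.17)&(S[...,0]<-.1)&(abs(S[...,1]+.03)<.035)&(S[...,2]>.035)&(S[...,2]<.055)
print("handle",m.sum(),np.percentile(S[m],[5,50,95],axis=0).round(4))
E
```

```text
[-0.1545  0.143   0.2815] 14.225 [-0.62 -0.73 -0.23] -0.00042581423867975635
top 377 [ 0.0435 -0.1346  0.1603] [ 0.0435 -0.1346  0.16  ]
top 376 [ 0.0445 -0.0434  0.1601] [ 0.0452 -0.0431  0.16  ]
top 373 [0.0461 0.041  0.1603] [0.0475 0.0424 0.16  ]
top 394 [0.0429 0.136  0.1601] [0.0435 0.1357 0.16  ]
lever pts 76 [-0.0553  0.0532  0.1331]
handle 140 [[-0.1221 -0.0617  0.042 ]
 [-0.1178 -0.0301  0.0451]
 [-0.1134  0.0014  0.0482]]
```

View pics/t11.png

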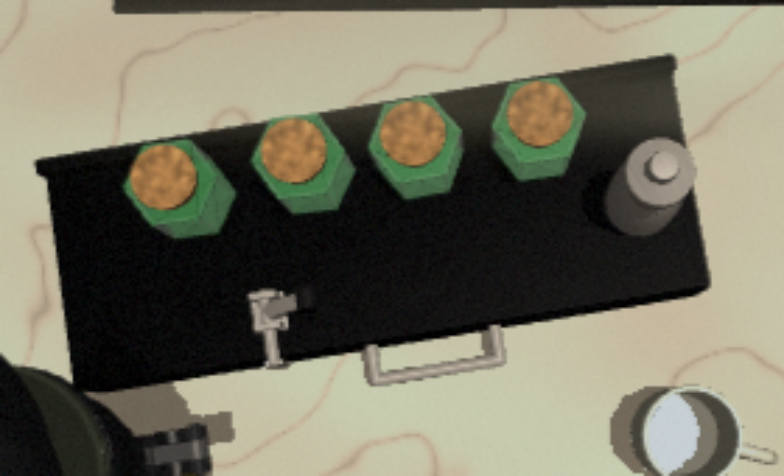

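View pics/s11.png

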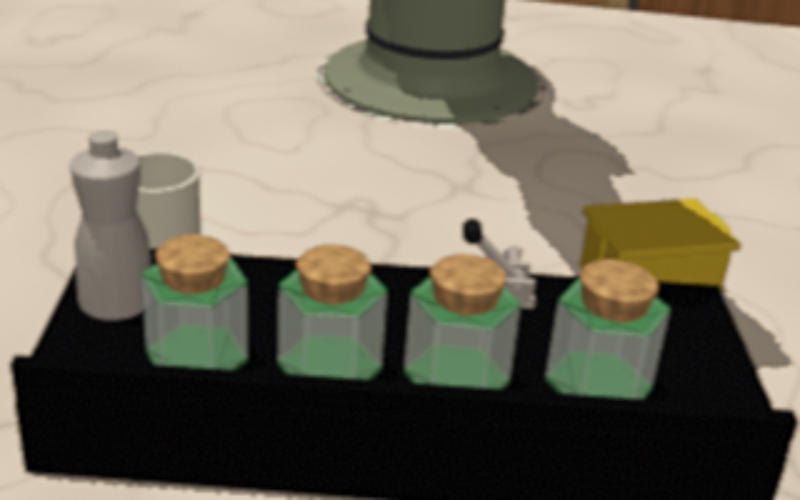

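All goals check out: the handle is at x -0.118 (shut), the lever tip at y 0.053 (expected 0.0525 when locked), and the jar at (0.047, 0.042).

```bash
python3 -c "
from workcell import ticket; print(ticket.job_done())"
```

```text
the job is handed in; nothing more can be done
None
```

I pushed the stray jar into its gap with the closed fingertips, then pushed the drawer shut by its handle. Last, I flipped the latch lever past its centre and it snapped over by itself. I handed the job in at about 14.4 s, with the arm raised clear of everything.

Last checks, in the shelf frame:

| Item | Measured | Expected |
|---|---|---|
| Stray jar | x 47 mm, y 42 mm, upright; its push ended at 12 N against the rail | x 48 mm, y 45 mm |
| Drawer handle | x -118 mm; its push ended at 26 N with only 0.4 mm more travel | x -118 mm when shut |
| Lever tip | y 53 mm, z about 133 mm (top surface) | y 52.5 mm when locked |

The three other jars measured within about 1 mm of where they started. The mill, mug and clipbox look unmoved in the pictures, though I did not measure them again. No check failed or disagreed. The hand-in reports no verdict.

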